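# Snap a battery box lid shut section by section

### The job

The lid is laid on the battery box but its four rim sections still stand up: press them down with the fingertips one at a time until each snaps fully shut, starting with the section above the metal cable gland that sticks out of one end and going round clockwise as seen from above. Only press: do not lift or shove the box, and leave the plug on the lid and everything else on the bench where it is.

Things in the scene. Friction and masses are not known exactly. Their poses are not given: they have to be found in the camera images.
- box: Low black battery box with grey lid, loose, about 2 kg. Lid 200 x 150 mm (x by y). Origin: centre of the underside, z up, x along the 200 mm length. Lid: fixed middle 132 x 82 mm, four fixed 33 mm corners with a dark screw head each, and between the corners four rim sections, 33 mm wide, hinged along the edge of the middle
- box_lid (a point): Centre of the lid's flat top, 58 mm above the box's underside; axes as the box's
- box_gland (a point): Outer end of the round bare-metal cable gland (24 mm across, stands 32 mm out from the end wall and 25 mm past the lid, 24 mm above the underside), on the box's -x end wall only; it tells that end from the other
- section_1 (a joint): Hinge angle of the short section directly above the cable gland (box -x end): first. 0 = standing up unpressed, 0.30 rad = snapped fully shut and level; outer edge 10 mm above the lid at 0. Pressed near the outer edge it resists with up to about 7 N at the press point, then snaps over and stays down; it rests only at these two ends
- section_1_press (a point): Point to press on section_1: on its upper face, middle of its length, 24 mm from the hinge and 10 mm from the outer edge. Sits about 7 mm above the lid's flat top when unpressed, level with it when shut; section is 79 mm long
- section_2 (a joint): Hinge angle of the long section next clockwise seen from above (box +y side): second. 0 = standing up unpressed, 0.30 rad = snapped fully shut and level; outer edge 10 mm above the lid at 0. Pressed near the outer edge it resists with up to about 7 N at the press point, then snaps over and stays down; it rests only at these two ends
- section_2_press (a point): Point to press on section_2: on its upper face, middle of its length, 24 mm from the hinge and 10 mm from the outer edge. Sits about 7 mm above the lid's flat top when unpressed, level with it when shut; section is 129 mm long
- section_3 (a joint): Hinge angle of the short section opposite the gland (box +x end): third. 0 = standing up unpressed, 0.30 rad = snapped fully shut and level; outer edge 10 mm above the lid at 0. Pressed near the outer edge it resists with up to about 7 N at the press point, then snaps over and stays down; it rests only at these two ends
- section_3_press (a point): Point to press on section_3: on its upper face, middle of its length, 24 mm from the hinge and 10 mm from the outer edge. Sits about 7 mm above the lid's flat top when unpressed, level with it when shut; section is 79 mm long
- section_4 (a joint): Hinge angle of the other long section (box -y side): last. 0 = standing up unpressed, 0.30 rad = snapped fully shut and level; outer edge 10 mm above the lid at 0. Pressed near the outer edge it resists with up to about 7 N at the press point, then snaps over and stays down; it rests only at these two ends
- section_4_press (a point): Point to press on section_4: on its upper face, middle of its length, 24 mm from the hinge and 10 mm from the outer edge. Sits about 7 mm above the lid's flat top when unpressed, level with it when shut; section is 129 mm long
- plug: Small yellow connector plug, 26 x 8 x 16 mm, lying on the fixed middle of the lid; bystander, leave alone. Origin at the centre of its underside
- cell: Grey round cell standing upright beside the box, 32 mm diameter, 72 mm tall; bystander. Origin at the centre of its underside
- flux_tin: Round tin with yellow lid beside the box, 51 mm diameter, 21 mm high; bystander. Origin at the centre of its underside
- cutters: Small side cutters with blue handles lying beside the box, 141 x 50 x 11 mm; bystander. Origin at the centre of its underside
- marker: Black marker pen lying past the end opposite the gland, 130 mm long, 16 mm thick; bystander. Origin at the centre of its underside
- tape: Roll of amber tape lying flat, 86 mm diameter, 12 mm high, to the left; bystander. Origin at the centre of its underside
- multimeter: Orange and black multimeter lying to the right, 158 x 80 x 46 mm; bystander. Origin at the centre of its underside

How it is judged:
By the outcome, as a careful person would: the job done as asked, in the order asked, and still so for the second after the job is handed in, with the robot touching nothing.
It also fails if it takes over 51 s, if anything falls off the work surface, if the arm or the gripper's body presses on something with over 40 N, if the wrist force passes 120 N, or if a joint passes its speed limit or range.

### The arm

A 6-joint arm with a two-finger parallel gripper is mounted at the origin on a cart in front of the work surface, level with it; the furniture and walls round the work are solid. World frame = base frame: x ahead of the robot, y to its left, z up, the work surface at z = 0. Lengths are in mm, angles in rad, forces in N, time in s.
With the tool pointing down it reaches from about 375 to 975 mm from the base axis. Payload 3.8 kg.
Tool frame: the origin (TCP) lies at the very end of the fingers, on their centre line; the grasp point (between the pads) lies 19 mm behind it; z points along the fingers, y is the direction in which the jaws open and shut (so a half turn about z gives the same grasp; the last joint's range is limited). The gripper opens to 85 mm and grips with 20 to 120 N. Pads are 22 mm wide; open, the fingers measure 114 mm over their backs; the gripper's body (76 mm by 85 mm) begins 54 mm behind the grasp point. The pads swing forward as they close: fully open they stand 13 mm farther back than shut.
Start: joints at [1.087, 0.264, 1.604, -0, 1.274, -0.037], TCP at [291.652, 608.734, 231.28] pointing down, gripper open.
Joint ranges: [-2.63, 2.63], [-0.94, 2.18], [0.31, 2.57], [-1.31, 4.45], [0, 2.66], [-2.55, 2.55]. Speed limits (rad/s): [2.57, 2.57, 3.14, 3.14, 3.14, 3.14].

### API

Orientations are given as [roll, pitch, yaw] about the fixed x, y, z axes, in that order (R = Rz(yaw) Ry(pitch) Rx(roll)).
In Python, from rig import r gives the robot as it stands.
- The arm moves only by the shell command python3 -m creep 'ROWS' [OPENING] [FORCE]. ROWS is JSON, a list of rows, each a list of 2 entries, a list of its own where there are three numbers: the shift along the world's x, y, z in mm, then the turn, a rotation vector about the world's x, y, z in rad. A call has 1 to 20 rows; each row shifts and turns the commanded pose from where the row before left it; what a row does not reach is not made up. A row lasts 1/10 s, in which the tool goes at most 50 mm and 8.59 degrees, less where a joint would pass 70% of its speed; a pose out of reach is approached as far as the arm can. A call with a gripper value outside its range is refused whole. OPENING is the closure in counts, from 0 (fully open) to 255 (shut), set as the call begins (- or left out, the last holds). The fingers move at their own pace and stop on an object; FORCE is the grip in N (left out, the last holds). Time passes only in rows, so rows that do not move let the fingers close. It gives the time, the measured TCP pose, the force and the opening at its end, in the units of the state.
- r.state(): the state, without advancing time (a new reading comes with each control period).
- r.snapshot(name): name is "scene" or "side" or "wrist"; returns the picture (420x560x3 uint8, blue, green, red); there is no depth.
- r.calibration(name): a dict with "fx", "fy", "cx", "cy" (pixels), "R" (3x3) and "t" (3): a world point X has camera coordinates R X + t; the wrist camera has in their place "mount" (4x4, takes a point from camera to tool coordinates, whose origin is the TCP and whose axes are the flange's). Camera axes: x right, y down, z forward; pixel columns grow to the right and rows downward; lengths in mm; the calibration is good to about 2 mm. The wrist camera is an equidistant fisheye: a pixel r from the principal point sees the ray r / f radians off the axis. A picture is of the moment at which its call begins: read the wrist's pose just before it. calibration takes no time and is no camera call.
- r.finish_job(): hands the job in, once; it reports no verdict.
The state is a dict: "time_s": time; "joints": joint angles; "joint_vel": joint speeds; "joint_torque": joint torques, N m; "eef_pos": TCP position; "eef_rot": TCP orientation; "contact_force": force on the tool from outside, world axes, zero at the start; "ft_torque": the same for the moment, N m; "grip_width": opening from 0.0 (shut) to 1.0 (fully open).
Only numpy, scipy, OpenCV 4.12 (cv2) and the standard library are available. Lean on these libraries where they do the work, as an engineer would, in place of code of your own. Each camera call takes 0.05 s, during which the arm holds its last target. There are 200 camera calls.

## Working session

There is one attempt and no reset: what is moved stays moved. The work goes in short steps, Python scripts to look and compute and a shell command to move; the robot and the scene stay as the last step left them, time stands still between calls to the robot, and variables do not carry over. Pictures are saved under pics/ and viewed, about 8 in all and at most 12, crops included, and the job is handed in when it is done.

```bash
mkdir -p pics; python3 - <<'E'
from rig import r
import cv2
for n in("scene","side"):
    cv2.imwrite(f"pics/{n}0.png",r.snapshot(n)); c=r.calibration(n); print(n,c)
print(r.state())
E
```

```text
scene {'fx': 499.2990148561747, 'fy': 499.2990148561747, 'cx': 275.17953338326845, 'cy': 211.07259185315056, 'R': array([[ 0.73362709, -0.67947423,  0.01029878],
       [-0.50314646, -0.55330823, -0.66384761],
       [ 0.45676574,  0.48183479, -0.74779696]]), 't': array([-414.5483281 ,  313.94372991, 1284.96709865])}
side {'fx': 391.900183934272, 'fy': 391.900183934272, 'cx': 283.04609738390093, 'cy': 207.7184855960196, 'R': array([[-0.99973923,  0.01164163,  0.01964555],
       [-0.01198868,  0.46463147, -0.88542299],
       [-0.01943571, -0.88542762, -0.46437073]]), 't': array([ 540.25680875,   57.51541615, 1236.10107164])}
{'time_s': 0.1, 'joints': array([ 1.08710825e+00,  2.64687954e-01,  1.60525823e+00, -1.43947885e-05,
        1.27371251e+00, -3.68784529e-02]), 'joint_vel': array([ 0.00098411, -0.00110577, -0.0036915 ,  0.00103063,  0.00121226,
        0.00034352]), 'joint_torque': array([ 2.33979708e-04, -5.16704929e+01, -3.68590343e+01, -1.28857055e-04,
        6.25242828e-03,  3.34122865e-05]), 'eef_pos': array([291.34019022, 608.14143762, 230.06847171]), 'eef_rot': array([-3.13952751e+00, -6.24289994e-05,  2.69478719e+00]), 'contact_force': array([0.26861284, 0.54613506, 1.06669365]), 'ft_torque': array([-0.00316019, -0.04207401, -0.03457225]), 'grip_width': 0.9999644299059269}
```

View pics/scene0.png

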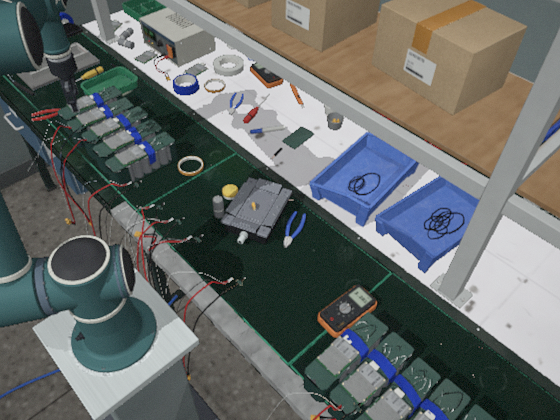

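View pics/side0.png

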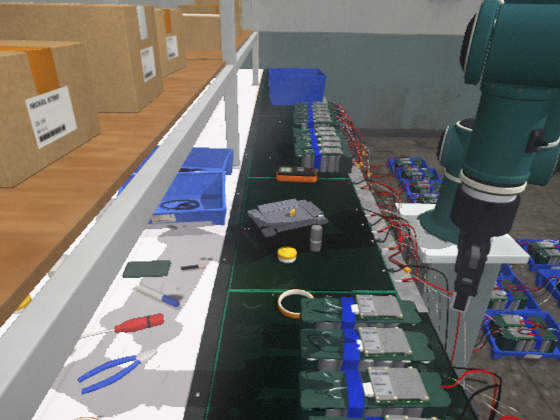

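The box lies at about (257,208) in the scene view with its gland at (242,238), and at (290,215) in the side view. I'll enlarge both.

```bash
python3 - <<'E'
import cv2,numpy as np
a=cv2.imread("pics/scene0.png")[165:255,200:320]; b=cv2.imread("pics/side0.png")[180:270,235:355]
f=lambda i:cv2.resize(i,None,fx=6.6,fy=6.6,interpolation=cv2.INTER_CUBIC)
cv2.imwrite("pics/c1.png",f(a)); cv2.imwrite("pics/c2.png",f(b))
E
```

```text
(no output)
```

View pics/c1.png

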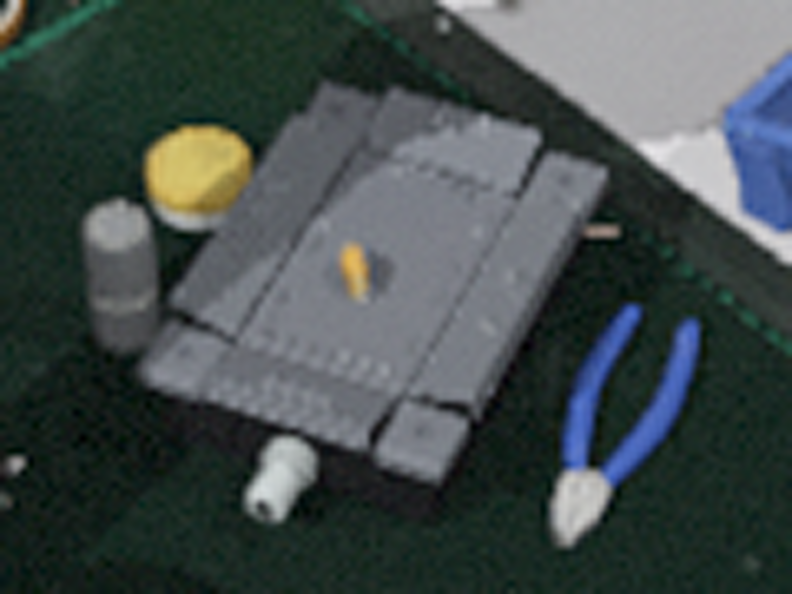

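```bash
cat > h.py <<'E'
from rig import r
import numpy as np
from scipy.spatial.transform import Rotation as Ro
def ray(n,uv,st=None):
    c=r.calibration(n); u,v=(uv[0]-c["cx"])/c["fx"],(uv[1]-c["cy"])/c["fy"]
    if n!="wrist":
        return -c["R"].T@c["t"], c["R"].T@np.array([u,v,1])
    th=np.hypot(u,v); d=np.array([np.sin(th)*u/th,np.sin(th)*v/th,np.cos(th)]) if th>0 else np.array([0,0,1.])
    M=c["mount"]; Rw=Ro.from_euler('xyz',st["eef_rot"]).as_matrix()
    return Rw@M[:3,3]+st["eef_pos"], Rw@M[:3,:3]@d
def onz(n,uv,z,st=None):
    o,d=ray(n,uv,st); return o+d*(z-o[2])/d[2]
def fit(W,B):  # planar rigid box->world
    W=np.array(W)[:,:2];B=np.array(B,float);w=W.mean(0);b=B.mean(0);X=(B-b);Y=W-w
    a=np.arctan2((X[:,0]*Y[:,1]-X[:,1]*Y[:,0]).sum(),(X*Y).sum());R=np.array([[np.cos(a),-np.sin(a)],[np.sin(a),np.cos(a)]])
    t=w-R@b; return a,t,R,(W-(B@R.T+t))
P={1:(-90,0),2:(0,65),3:(90,0),4:(0,-65)}
E
python3 - <<'E'
from h import *
np.set_printoptions(precision=1,suppress=True)
C=[((140,372),(-100,75)),((440,483),(-100,-75)),((608,170),(100,-75)),((325,85),(100,75))]
W=[onz("scene",(200+(u+.5)/6.6-.5,165+(v+.5)/6.6-.5),58) for (u,v),_ in C]
a,t,R,res=fit(W,[b for _,b in C]); print(a,t,res)
for k,p in P.items(): print(k,R@p+t)
f=lambda u,v,z:onz("scene",(200+u/6.6,165+v/6.6),z)
print("plug",f(355,270,66),"cell",f(118,215,72),"tin",f(198,160,21),"gland",f(265,505,24))
print(r.calibration("wrist"))
E
```

```text
0.4259328917199493 [531.4  44.5] [[ 3.  -0.8]
 [-2.7 -0.7]
 [-0.4  2.9]
 [ 0.2 -1.3]]
1 [449.4   7.3]
2 [504.5 103.7]
3 [613.3  81.7]
4 [558.2 -14.7]
plug [518.4  44.8  66. ] cell [457.1 139.   72. ] tin [535.6 181.7  21. ] gland [421.   -4.8  24. ]
{'fx': 325.19226210127806, 'fy': 325.19226210127806, 'cx': 285.83641082128236, 'cy': 214.3072746080153, 'mount': array([[  -0. ,   -1. ,   -0.3,   75.8],
       [   1. ,   -0. ,   -0. ,    0.8],
       [   0. ,   -0.3,    1. , -142.6],
       [   0. ,    0. ,    0. ,    1. ]])}
```

The lid corners fit to about 3 mm. Box centre is near (531,44), yaw 0.426, and the gland is toward the robot. Next I'll shut the fingers, go above the box and look from close up.

```bash
python3 -m creep '[[[16.5,-39.2,0],[0,0,-0.0465]],[[16.5,-39.2,0],[0,0,-0.0465]],[[16.5,-39.2,0],[0,0,-0.0465]],[[16.5,-39.2,0],[0,0,-0.0465]],[[16.5,-39.2,0],[0,0,-0.0465]],[[16.5,-39.2,0],[0,0,-0.0465]],[[16.5,-39.2,0],[0,0,-0.0465]],[[16.5,-39.2,0],[0,0,-0.0465]],[[16.5,-39.2,0],[0,0,-0.0465]],[[16.5,-39.2,0],[0,0,-0.0465]],[[16.5,-39.2,0],[0,0,-0.0465]],[[16.5,-39.2,0],[0,0,-0.0465]],[[16.5,-39.2,0],[0,0,-0.0465]],[[16.5,-39.2,0],[0,0,-0.0465]],[[16.5,-39.2,0],[0,0,-0.0465]],[[0,0,0],[0,0,0]],[[0,0,0],[0,0,0]],[[0,0,0],[0,0,0]]]' 255 20
python3 - <<'E'
from h import *
import cv2,pickle
s=r.state(); im=r.snapshot("wrist"); pickle.dump(s,open("s1.pkl","wb"))
cv2.imwrite("pics/w1.png",im); cv2.imwrite("pics/w1b.png",cv2.resize(im,(800,600),interpolation=cv2.INTER_CUBIC)); print(s["eef_pos"],s["eef_rot"],s["joints"])
E
```

```text
time_s: 1.9
eef_pos: [538.5, 21.4, 230.8]
eef_rot: [-3.141, -0.001, 1.998]
contact_force: [-0.3, 0.5, -0.3]
grip_width: 0.005
[538.53502789  21.39366171 230.79760231] [-3.14073471e+00 -9.83461823e-04  1.99779419e+00] [-6.85515223e-03  7.35258282e-03  1.89436175e+00  5.61965690e-04
  1.24107025e+00 -4.34035706e-01]
```

View pics/w1b.png

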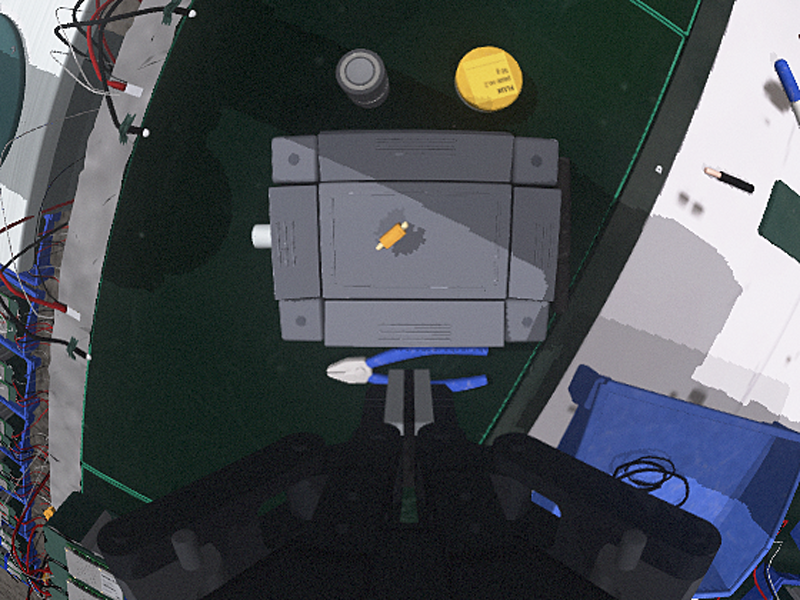

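The wrist view shows the whole lid. The gland is at left (262,236), and the corners of the fixed middle are at about (319,182), (511,181), (322,299) and (507,299). I'll use those for the fit.

```bash
python3 - <<'E'
from h import *
import pickle
np.set_printoptions(precision=1,suppress=True)
s=pickle.load(open("s1.pkl","rb"))
C=[((319,182),(-66,41)),((511,181),(66,41)),((322,299),(-66,-41)),((507,299),(66,-41)),((272,137),(-100,75)),((559,140),(100,75)),((280,341),(-100,-75)),((547,342),(100,-75))]
W=[onz("wrist",(u*.7,v*.7),58,s) for (u,v),_ in C]
for n in(4,8):
    a,t,R,res=fit(W[:n],[b for _,b in C[:n]]); print(a,t,res.tolist())
    for k,p in {1:(-88,0),2:(0,65),3:(88,0),4:(0,-65)}.items(): print(k,R@p+t)
E
```

```text
0.4289269563774126 [532.1  46.9] [[0.5969237350456638, 0.6653494024741917], [-0.8857908116056024, 0.7564455523331475], [-0.2007536477146914, -0.7086481980272481], [0.48962072427468684, -0.7131467567800769]]
1 [452.1  10.3]
2 [505.1 106. ]
3 [612.2  83.5]
4 [559.2 -12.2]
0.4225748159021559 [532.3  46.6] [[0.3440648192394633, 0.4829733397122382], [-1.4849464196522604, 1.3376984645443457], [0.02076301184121121, -0.6759005580337245], [0.36484069159007504, 0.08322985818660555], [1.9840369016298496, -0.12984119906201386], [-0.39031253737164207, -1.865495139005219], [-0.6283813238087532, 0.3527941987306562], [-0.21006514346765925, 0.4145410349270833]]
1 [452.1  10.5]
2 [505.7 105.9]
3 [612.6  82.7]
4 [559.  -12.7]
```

```bash
python3 -m creep '[[[-14.4,-1.9,-20],[0,0,0]],[[-14.4,-1.9,-20],[0,0,0]],[[-14.4,-1.9,-20],[0,0,0]],[[-14.4,-1.9,-20],[0,0,0]],[[-14.4,-1.9,-20],[0,0,0]],[[-14.4,-1.9,-20],[0,0,0]],[[0,0,-15],[0,0,0]],[[0,0,-14],[0,0,0]],[[0,0,0],[0,0,0]],[[0,0,0],[0,0,0]],[[0,0,0],[0,0,0]]]'
python3 -m creep '[[[0,0,-3],[0,0,0]],[[0,0,-3],[0,0,0]],[[0,0,-3],[0,0,0]],[[0,0,-2],[0,0,0]],[[0,0,0],[0,0,0]],[[0,0,0],[0,0,0]]]'
```

```text
time_s: 3.05
eef_pos: [453.5, 9.9, 83.3]
eef_rot: [3.14, 0.001, 1.998]
contact_force: [0.5, -0.5, 1.0]
grip_width: -0.004
time_s: 3.65
eef_pos: [452.7, 9.3, 71.2]
eef_rot: [-3.141, -0.0, 1.997]
contact_force: [-0.4, 0.4, -0.7]
grip_width: -0.003
```

Positioned about 3 mm above the outer edge, so I'll press.

```bash
python3 -m creep '[[[0,0,-2],[0,0,0]],[[0,0,-2],[0,0,0]],[[0,0,-2],[0,0,0]],[[0,0,0],[0,0,0]],[[0,0,0],[0,0,0]]]'; python3 -m creep '[[[0,0,-2],[0,0,0]],[[0,0,-2],[0,0,0]],[[0,0,0],[0,0,0]],[[0,0,0],[0,0,0]]]'; python3 -m creep '[[[0,0,-2],[0,0,0]],[[0,0,0],[0,0,0]],[[0,0,0],[0,0,0]]]'
```

```text
time_s: 4.15
eef_pos: [452.8, 9.3, 65.6]
eef_rot: [-3.141, 0.0, 1.997]
contact_force: [-2.3, -1.0, 5.3]
grip_width: -0.003
time_s: 4.55
eef_pos: [452.6, 9.4, 61.0]
eef_rot: [-3.141, -0.0, 1.997]
contact_force: [-1.1, -0.4, -0.4]
grip_width: -0.003
time_s: 4.85
eef_pos: [452.6, 9.4, 59.1]
eef_rot: [-3.141, -0.0, 1.997]
contact_force: [0.2, -0.6, 0.2]
grip_width: -0.004
```

It resisted with 5 N, then dropped to zero, which is the snap-over. I'll press a little further for firm contact to confirm it is shut.

```bash
python3 -m creep '[[[0,0,-1.5],[0,0,0]],[[0,0,0],[0,0,0]],[[0,0,0],[0,0,0]]]'
```

```text
time_s: 5.15
eef_pos: [453.0, 9.4, 58.0]
eef_rot: [3.141, 0.0, 1.997]
contact_force: [-1.7, 0.7, 1.6]
grip_width: -0.001
```

```bash
python3 -m creep '[[[0,0,-1],[0,0,0]],[[0,0,0],[0,0,0]]]'; python3 -m creep '[[[0,0,12],[0,0,0]],[[0,0,16],[0,0,0]],[[10.5,19.3,0],[0,0,0]],[[10.5,19.3,0],[0,0,0]],[[10.5,19.3,0],[0,0,0]],[[10.5,19.3,0],[0,0,0]],[[10.5,19.3,0],[0,0,0]],[[0,0,0],[0,0,0]],[[0,0,-8],[0,0,0]],[[0,0,-6],[0,0,0]],[[0,0,0],[0,0,0]],[[0,0,0],[0,0,0]]]'
python3 -c "
from h import *
import cv2
cv2.imwrite('pics/w2.png',cv2.resize(r.snapshot('wrist'),(800,600)))"
```

```text
time_s: 5.35
eef_pos: [453.0, 9.3, 57.8]
eef_rot: [3.142, 0.0, 1.997]
contact_force: [-3.3, 0.1, 9.7]
grip_width: 0.002
time_s: 6.55
eef_pos: [504.4, 105.1, 70.1]
eef_rot: [-3.14, -0.0, 1.996]
contact_force: [1.0, 0.6, 0.1]
grip_width: 0.001
```

View pics/w2.png

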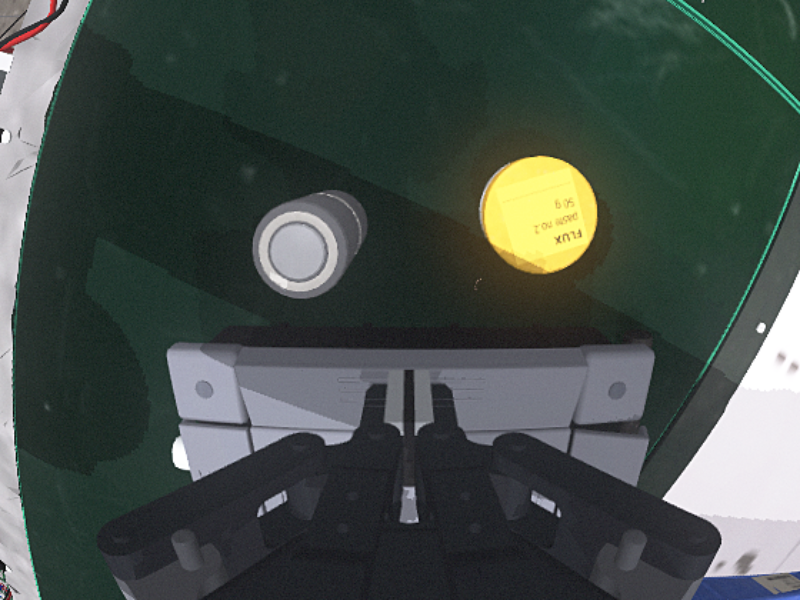

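The fingertips (405,370) are over the middle of section 2 near its outer edge, clear of the cell and tin. Section 1 at left (215,450) sits level. Pressing now.

```bash
python3 -m creep '[[[0,0,-2],[0,0,0]],[[0,0,-2],[0,0,0]],[[0,0,0],[0,0,0]],[[0,0,0],[0,0,0]]]'; python3 -m creep '[[[0,0,-2],[0,0,0]],[[0,0,-2],[0,0,0]],[[0,0,-2],[0,0,0]],[[0,0,0],[0,0,0]],[[0,0,0],[0,0,0]]]';python3 -m creep '[[[0,0,-2],[0,0,0]],[[0,0,0],[0,0,0]],[[0,0,0],[0,0,0]]]'; python3 -m creep '[[[0,0,-1],[0,0,0]],[[0,0,0],[0,0,0]],[[0,0,0],[0,0,0]]]'
```

```text
time_s: 7.0
eef_pos: [505.6, 105.8, 67.3]
eef_rot: [3.141, 0.0, 1.997]
contact_force: [-0.9, -0.4, 3.6]
grip_width: 0.001
time_s: 7.5
eef_pos: [504.9, 105.7, 60.2]
eef_rot: [-3.141, -0.0, 1.997]
contact_force: [0.3, 0.0, 0.9]
grip_width: -0.0
time_s: 7.8
eef_pos: [505.2, 105.8, 58.7]
eef_rot: [-3.141, -0.0, 1.997]
contact_force: [0.2, -0.1, -0.6]
grip_width: 0.001
time_s: 8.1
eef_pos: [505.4, 105.9, 58.0]
eef_rot: [3.141, 0.0, 1.997]
contact_force: [0.2, 0.3, 1.9]
grip_width: 0.001
```

Section 2 snapped. A small firming press, then on to section 3 at (612,83).

```bash
python3 -m creep '[[[0,0,-1],[0,0,0]],[[0,0,0],[0,0,0]]]'; python3 -m creep '[[[0,0,12],[0,0,0]],[[0,0,16],[0,0,0]],[[21.4,-4.6,0],[0,0,0]],[[21.4,-4.6,0],[0,0,0]],[[21.4,-4.6,0],[0,0,0]],[[21.4,-4.6,0],[0,0,0]],[[21.4,-4.6,0],[0,0,0]],[[0,0,0],[0,0,0]],[[0,0,-8],[0,0,0]],[[0,0,-6],[0,0,0]],[[0,0,0],[0,0,0]],[[0,0,0],[0,0,0]]]'
python3 -m creep '[[[0,0,-2],[0,0,0]],[[0,0,-2],[0,0,0]],[[0,0,0],[0,0,0]],[[0,0,0],[0,0,0]]]'; python3 -m creep '[[[0,0,-2],[0,0,0]],[[0,0,-2],[0,0,0]],[[0,0,-2],[0,0,0]],[[0,0,0],[0,0,0]],[[0,0,0],[0,0,0]]]';python3 -m creep '[[[0,0,-2],[0,0,0]],[[0,0,0],[0,0,0]],[[0,0,0],[0,0,0]]]'
```

```text
time_s: 8.3
eef_pos: [505.5, 105.9, 57.9]
eef_rot: [3.141, 0.0, 1.997]
contact_force: [-3.2, -0.2, 7.6]
grip_width: -0.001
time_s: 9.5
eef_pos: [610.9, 83.0, 70.1]
eef_rot: [-3.14, -0.001, 1.998]
contact_force: [-0.1, 0.4, 0.4]
grip_width: -0.003
time_s: 9.9
eef_pos: [612.4, 82.9, 67.1]
eef_rot: [3.141, 0.0, 1.997]
contact_force: [1.0, -0.0, 1.3]
grip_width: -0.002
time_s: 10.4
eef_pos: [611.6, 82.6, 60.0]
eef_rot: [-3.14, -0.0, 1.997]
contact_force: [-0.3, -0.8, 0.3]
grip_width: -0.002
time_s: 10.7
eef_pos: [612.0, 82.8, 58.5]
eef_rot: [-3.141, -0.0, 1.997]
contact_force: [0.1, 0.2, 0.3]
grip_width: -0.003
```

```bash
python3 -m creep '[[[0,0,-1],[0,0,0]],[[0,0,-1],[0,0,0]],[[0,0,0],[0,0,0]],[[0,0,0],[0,0,0]]]'; python3 -m creep '[[[0,0,12],[0,0,0]],[[0,0,16],[0,0,0]],[[-10.6,-19,0],[0,0,0]],[[-10.6,-19,0],[0,0,0]],[[-10.6,-19,0],[0,0,0]],[[-10.6,-19,0],[0,0,0]],[[-10.6,-19,0],[0,0,0]],[[0,0,0],[0,0,0]],[[0,0,0],[0,0,0]]]'
python3 -c "
from h import *
import cv2
cv2.imwrite('pics/w3.png',cv2.resize(r.snapshot('wrist'),(800,600)))"
```

```text
time_s: 11.1
eef_pos: [612.4, 82.8, 57.9]
eef_rot: [3.141, 0.0, 1.997]
contact_force: [-1.9, -0.5, 5.1]
grip_width: -0.002
time_s: 12.0
eef_pos: [559.1, -12.9, 85.3]
eef_rot: [3.141, 0.0, 1.996]
contact_force: [0.2, -0.0, 0.3]
grip_width: -0.001
```

View pics/w3.png

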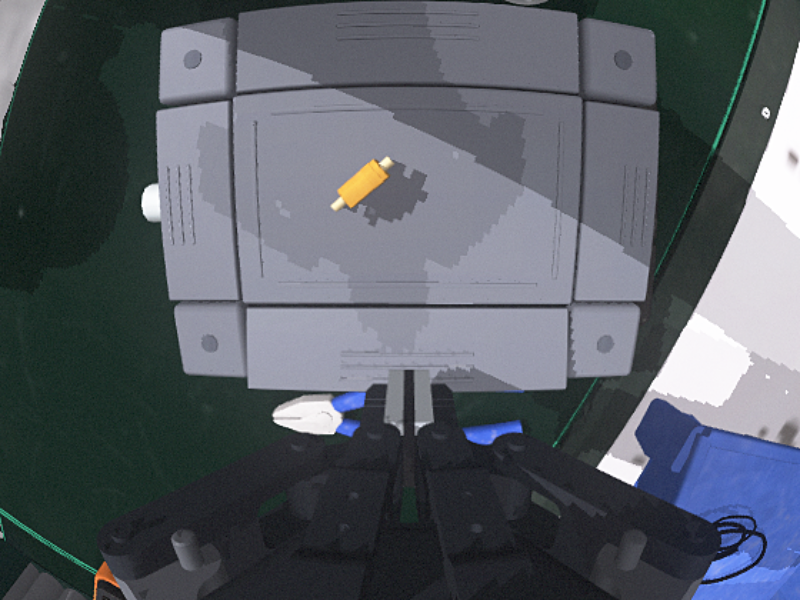

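Sections 1 to 3 are level with the corners, and section 4 at the bottom (405,350) still stands up. The plug at (362,184) hasn't moved. Pressing section 4.

```bash
python3 -m creep '[[[0,0,-8],[0,0,0]],[[0,0,-6],[0,0,0]],[[0,0,-2],[0,0,0]],[[0,0,-2],[0,0,0]],[[0,0,0],[0,0,0]],[[0,0,0],[0,0,0]]]'; python3 -m creep '[[[0,0,-2],[0,0,0]],[[0,0,-2],[0,0,0]],[[0,0,-2],[0,0,0]],[[0,0,0],[0,0,0]],[[0,0,0],[0,0,0]]]';python3 -m creep '[[[0,0,-2],[0,0,0]],[[0,0,-1],[0,0,0]],[[0,0,-1],[0,0,0]],[[0,0,0],[0,0,0]],[[0,0,0],[0,0,0]]]'
python3 -m creep '[[[0,0,15],[0,0,0]],[[0,0,30],[0,0,0]],[[0,0,30],[0,0,0]],[[0,0,30],[0,0,0]],[[0,0,30],[0,0,0]],[[0,-5,30],[0,0,0]],[[10,-20,0],[0,0,0]],[[0,0,0],[0,0,0]],[[0,0,0],[0,0,0]]]'
python3 -c "
from h import *
import cv2
s=r.state();print(s['eef_pos'])
im=r.snapshot('wrist')
cv2.imwrite('pics/w4.png',cv2.resize(im[60:270,150:430],(800,600),interpolation=cv2.INTER_CUBIC))
cv2.imwrite('pics/s4.png',cv2.resize(r.snapshot('side')[180:270,235:355],(800,600),interpolation=cv2.INTER_CUBIC))"
```

```text
time_s: 12.65
eef_pos: [558.7, -11.8, 66.8]
eef_rot: [-3.141, -0.001, 1.997]
contact_force: [-3.6, 0.6, 3.6]
grip_width: -0.002
time_s: 13.15
eef_pos: [559.5, -12.2, 60.5]
eef_rot: [3.141, 0.0, 1.997]
contact_force: [0.6, -0.1, 0.3]
grip_width: 0.0
time_s: 13.65
eef_pos: [559.5, -12.2, 57.9]
eef_rot: [3.141, 0.0, 1.997]
contact_force: [-2.3, -0.2, 7.9]
grip_width: 0.002
time_s: 14.55
eef_pos: [569.0, -37.2, 222.0]
eef_rot: [3.142, -0.0, 1.996]
contact_force: [-0.2, 0.4, 0.0]
grip_width: -0.001
[569.01955136 -37.20806865 222.02398686]
```

View pics/w4.png

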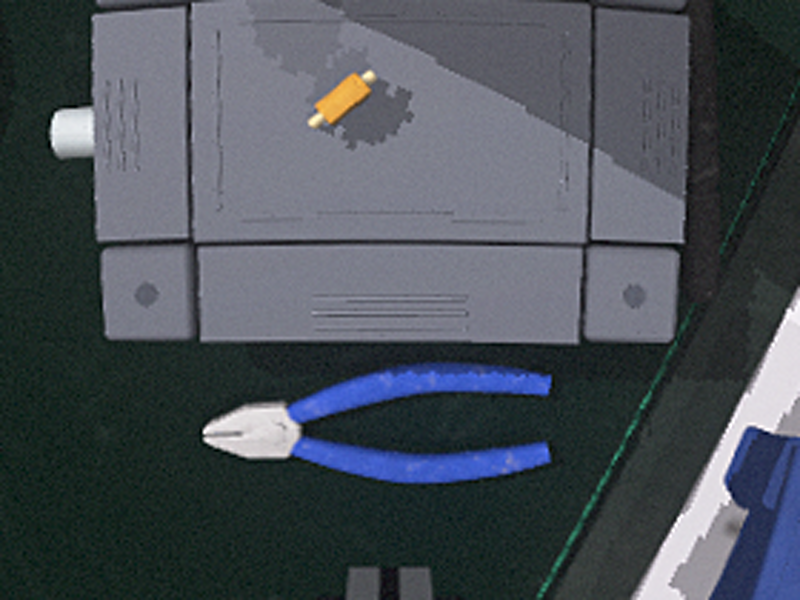

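View pics/s4.png

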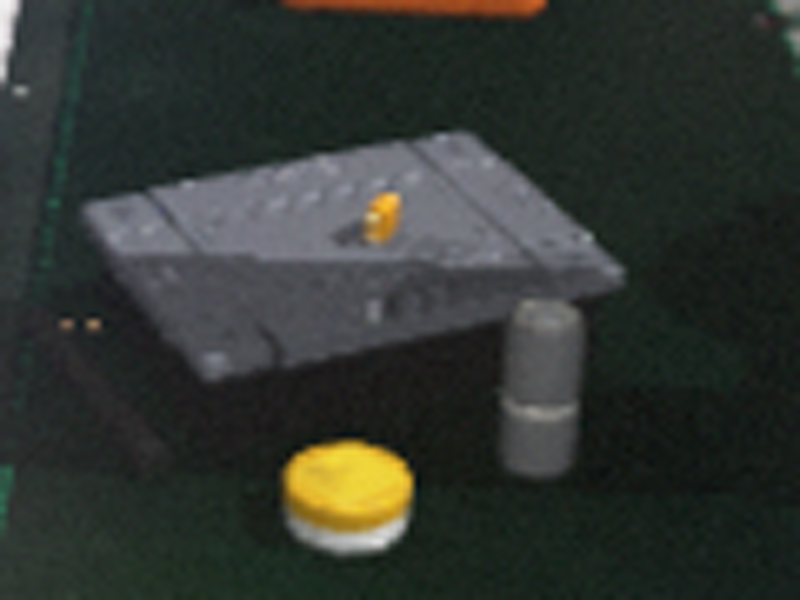

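The wrist view shows section 4 and the end sections flush with the corners. In the side view the lid is a single level plane, with no section standing. The plug, cell, tin and cutters are in place and the arm is clear. Handing in.

```bash
python3 -c "
from rig import r
print(r.finish_job())"
```

```text
the job is handed in; nothing more can be done
None
```

I pressed all four rim sections shut with closed fingertips, starting above the gland and going clockwise (1, 2, 3, 4), and handed the job in at about 15 s of the 51 s allowed.

- **Snap:** For each section the push-back I read was at most about 5 N, and it then fell to roughly zero as the section snapped. I then pressed each one lightly at lid height (57.8–57.9 mm), with about 5–10 N.
- **Section 3:** I read only 1.3 N before its snap because I sampled the force early. The pictures show it flush.
- **Last pictures:** The lid is one level plane. The plug, cell, tin and cutters look undisturbed, and the arm is about 160 mm above the lid touching nothing.
- **Not checked:** I judged that the box had not shifted by eye and did not re-measure it. I did not compare the marker, tape and multimeter before and after, but the arm never came down near them.

No check failed or disagreed.

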